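# Hang the green board on the swing-out hook

## Task

Swing the blue folding hook on the white splashback stand fully outward, so that it points straight out from the stand. Then take the green chopping board out of the rack and hang it by its handle opening on that hook, at rest and free of everything else. Leave the red board standing in its rack slot.

Things in the scene. Friction and masses are not known exactly. Their poses are not given: they have to be found in the camera images.
- stand: White upright panel on a steel foot, fixed. 12 thick, 380 wide, top 252 mm over the counter. Origin on the counter under mid-panel thickness; z up, y along the panel (-210 to 170 mm), front with the hook faces -x. Blue hook: level round arm, 10 mm thick, axis 215 mm over the counter, turning on an upright pin at x -38, y 20 mm. Fixed whisk and ladle hang in front at y -90 to -205 mm.
- hook (a joint): Hook angle, rad: 0 folded along the stand's +y; 1.571 fully out at its stop, along -x. 85 mm from pin to the arm's end, an upturned round peg 12 mm thick, top 245 mm over the counter, 25 mm above the arm's top side. Peg centre in the stand's frame: x = -38 - 85 sin(angle), y = 20 + 85 cos(angle) mm. Stiff hinge (about 1.5 N at the peg), stays where left.
- green_board: Loose green plastic chopping board upright in a rack slot, 150 wide (y), 12 thick (x), 190 mm high (z), 0.26 kg. Origin: centre of its lower edge, 12 mm over the counter. Handle opening through it: 70 wide, centred, 105 to 160 mm above the lower edge; a 30 mm high bar is above it. Rack: 3 parallel slots 80 mm apart along x, rails up to 65 mm over the counter; lifts straight up.
- red_board: Loose red plastic board, same shape, size and origin as the green one, in another slot of the rack. A plain metal tray, 12 mm thick and 160 mm high, stands in the third slot. Which slot holds which varies.
Mind the look-alikes: they are no part of the job. Of the things that look like the green_board, the middle-sized one is meant.

How it is judged (in metres and radians):
On the way:
1. the hook is swung fully out while the green board is still in its slot (value of joint hook above 1.39 rad and distance of green_board from where it was at the start of the episode below 0.05 m), for 0.2 s.
At the end, for the whole second after the job is handed in: Hook within 10 degrees of fully out; green board hanging still on it by its opening: lower edge 45 to 75 mm above the counter, within 50 mm sideways of the hook and 20 to 135 mm before the panel, within 20 degrees of upright; red board within 30 mm of its start (value of joint hook above 1.39 rad and x of green_board in the frame of stand between -0.135 and -0.02 m and y of green_board in the frame of stand between -0.03 and 0.07 m and z of green_board in the frame of stand between 0.045 and 0.075 m and angle between green_board's own z axis and vertical below 0.35 rad and linear speed of green_board below 0.03 m/s and distance of red_board from where it was at the start of the episode below 0.03 m); the robot touches nothing.
It fails at once if the red board is pulled from its slot or knocked over (distance of red_board from where it was at the start of the episode above 0.04 m or angle between red_board's own z axis and vertical above 0.35 rad).
It also fails if it takes over 61 s, if anything falls off the work surface, if the arm or the gripper's body presses on something with over 40 N, if the wrist force passes 120 N, or if a joint passes its speed limit or range.

## Robot

A 6-joint arm with a two-finger parallel gripper is mounted at the origin on the work surface. World frame = base frame: x ahead of the robot, y to its left, z up, the work surface at z = 0. Lengths are in mm, angles in rad, forces in N, time in s.
With the tool pointing down it reaches from about 275 to 975 mm from the base axis. Payload 8.4 kg.
Tool frame: the origin (TCP) lies midway between the tips of the shut fingers; the grasp point (between the pads) lies arm.grip_depth behind it (arm.grip_depth is the distance from the TCP to the grasp point, in mm); z points along the fingers, y is the line along which they close (so a half turn about z gives the same grasp; the last joint's range is limited). The gripper opens to 92 mm and grips with 3 to 60 N. Pads are 20 mm wide; open, the fingers measure 128 mm over their backs; the gripper's body (75 mm by 189 mm) begins 69 mm behind the grasp point.
Start: joints at [-1.179, 0.353, 1.633, -0, 1.155, -0.002], TCP at [239.811, -577.164, 176.783] pointing down, gripper open.
Joint ranges: [-2.63, 2.63], [-0.92, 2.1], [0.06, 2.66], [-1.3, 4.44], [0, 2.69], [-3.02, 3.02]. Speed limits (rad/s): [2.22, 2.22, 2.79, 3.14, 3.14, 3.14].

## Interface

Orientations are given as a 3x3 rotation matrix whose columns are the frame's x, y, z axes.
In Python, from bench import arm gives the robot as it stands. The module is installed in compiled form; this text tells all that it offers.
- The arm moves only by the tool apply_moves, never from a script. Its argument "moves" is a list of rows, each an object with "offset": the shift along the tool's x, y, z scaled (see below), a list of three; "rotation": the turn, a rotation vector about the tool's x, y, z scaled (see below), a list of three; "fingers": the opening, from 0 (shut) to 1 (fully open). In form: [{"offset": [x, y, z], "rotation": [ax, ay, az], "fingers": fingers}, ...]. A call has 1 to 20 rows; each row shifts and turns the commanded pose from where the row before left it, along the tool's axes as they then stand; what a row does not reach is not made up. The controller multiplies each number of a shift by 0.025 m and each number of a turn by 30 degrees. A row lasts 1/8 s, in which the tool goes at most 62.5 mm and 10.7 degrees, less where a joint would pass 70% of its speed; a pose out of reach is approached as far as the arm can. A call with a number of a shift or a turn outside -1 to 1 is refused whole. A call with a gripper value outside its range is refused whole. The fingers move at their own pace and stop on an object; the grip force is fixed at half the most. Time passes only in rows, so rows that do not move let the fingers close. It gives the time, the measured TCP pose, the force, the opening and the grip force at its end, in the units of the state.
- arm.read_state(): the state, without advancing time (a new reading comes with each control period).
- arm.camera(name): name is "scene" or "top"; returns a dict with "img" (400x640x3 uint8, red, green, blue), "vertical_fov" (degrees; the focal length in pixels is half the picture's height over the tangent of half this angle, whatever the lens; pixels are square), "cx", "cy" (the principal point, pixels), "k1" (the pictures are not rectified: a ray, as slopes to the right and down, at radius r is drawn at 1 + k1 r^2 times it, then the intrinsics apply), "R" (3x3) and "t" (3): a world point X has camera coordinates R X + t. Camera axes: x right, y down, z forward; pixel columns grow to the right and rows downward; lengths in mm; the calibration is good to about 2 mm. A picture is of the moment at which its call begins. There is no depth.
- arm.close_job(): hands the job in; it is judged then, once.
The state is a dict: "time": time; "qpos": joint angles; "dq": joint speeds; "effort": joint torques, N m; "eef_pos": TCP position; "eef_rot": TCP orientation; "wrist_force": force on the tool from outside, world axes, zero at the start; "torque": the same for the moment, N m; "finger_gap": finger opening in mm; "finger_force": force on a finger pad.
Only numpy, scipy, OpenCV 4.12 (cv2) and the standard library are available. Lean on these libraries where they do the work, as an engineer would, in place of code of your own. Each camera call takes 0.05 s, during which the arm holds its last target. There are 200 camera calls.

## Working session

There is one attempt and no reset: what is moved stays moved. The work goes in short steps, Python scripts to look and compute and a tool call to move; the robot and the scene stay as the last step left them, time stands still between calls to the robot, and variables do not carry over. Pictures are saved under pics/ and viewed, at most 10 in all, crops included, and the job is handed in when it is done.

Besides the shell and the picture viewer there is one more tool, called as name([rows], argument=value, ...), one row to a line, values as JSON. apply_moves: Moves the arm, as the interface text tells. Shifts and turns lie within -1 to 1; 1 stands for 0.025 m of shift or 30 degrees of turn. Its arguments: {"type":"object","properties":{"moves":{"type":"array","items":{"type":"object","properties":{"offset":{"type":"array","items":{"type":"number"}},"rotation":{"type":"array","items":{"type":"number"}},"fingers":{"type":"number"}}}}},"required":["moves"]}

```bash
mkdir -p pics
cat > h.py <<'E'
import numpy as np, cv2
from bench import arm
def K(c):
    f=200/np.tan(np.radians(c['vertical_fov'])/2); return f
def ray(c,u,v):
    f=K(c); d=np.array([(u-c['cx'])/f,(v-c['cy'])/f]); s=d.copy()
    for _ in range(30): s=d/(1+c['k1']*(s@s))
    R=np.array(c['R']); t=np.array(c['t']); 
    o=-R.T@t; w=R.T@np.array([s[0],s[1],1]); return o,w/np.linalg.norm(w)
def onz(c,u,v,z):
    o,w=ray(c,u,v); return o+w*(z-o[2])/w[2]
def tri(c1,p1,c2,p2):
    o1,w1=ray(c1,*p1); o2,w2=ray(c2,*p2)
    A=np.c_[w1,-w2]; s=np.linalg.lstsq(A,o2-o1,rcond=None)[0]
    a=o1+w1*s[0]; b=o2+w2*s[1]; return (a+b)/2,np.linalg.norm(a-b)
def proj(c,X):
    p=np.array(c['R'])@X+np.array(c['t']); s=p[:2]/p[2]; s=s*(1+c['k1']*(s@s)); f=K(c); return np.array([c['cx'],c['cy']])+f*s
def snap(n,fn):
    c=arm.camera(n); cv2.imwrite('pics/'+fn,c['img'][:,:,::-1]); return c
E
python3 - <<'E'
from h import *
import pickle
for n in('scene','top'):
    c=snap(n,n+'0.png'); pickle.dump(c,open(n+'0.pkl','wb'))
    R=np.array(c['R']);print(n,-R.T@np.array(c['t']),R[2],c['vertical_fov'],c['k1'])
s=arm.read_state();print(s['eef_pos'],s['eef_rot'],arm.grip_depth)
E
```

```text
scene [ 985.6805274   475.47308185 1233.42709234] [-0.41583724 -0.34677836 -0.84072835] 43.439419816122125 -0.08375212127509449
top [ 357.1717067    44.94484763 1155.58097213] [ 0.10155113 -0.00471196 -0.99481916] 55.32715086086157 -0.001962811504778666
[ 239.62855407 -576.69627371  176.15062518] [[ 9.23432929e-01  3.83759573e-01 -4.63350583e-04]
 [ 3.83759853e-01 -9.23432241e-01  1.12742183e-03]
 [ 4.78605163e-06 -1.21891379e-03 -9.99999257e-01]] 18.700000000000003
```

View pics/scene0.png

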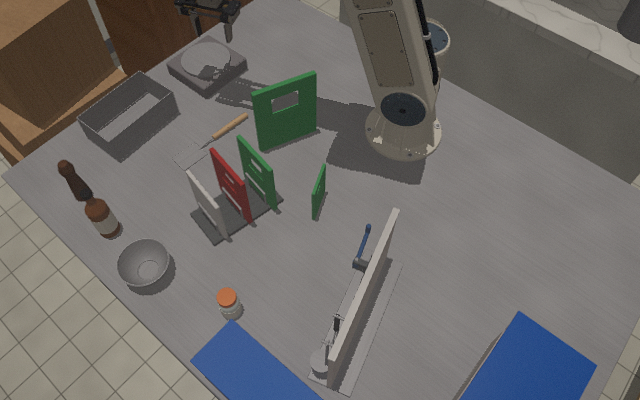

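View pics/top0.png

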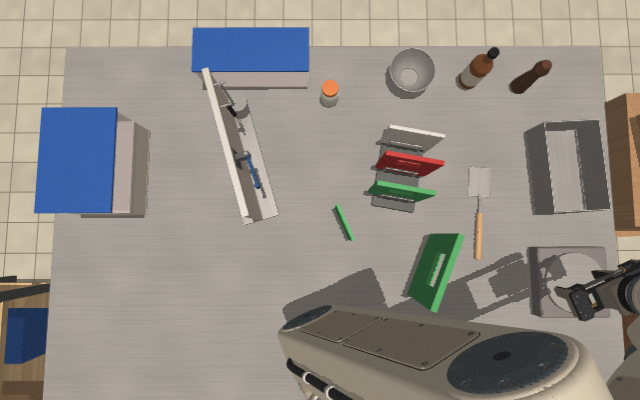

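The scene picture shows the rack at about (235,195): tray, then red board, then the green board (255,170) on the robot's side. The larger and smaller green look-alikes are at (285,110) and (318,192). The hook is at (363,245), folded along the stand. In the top picture the green board's top is at (402,190), the hook arm runs from (243,157) to (258,185), and the panel's top runs from (205,70) to (247,222). Next I'll zoom in for corners.

Run:
```python
import pickle,cv2
s=pickle.load(open('scene0.pkl','rb'))['img'][:,:,::-1];t=pickle.load(open('top0.pkl','rb'))['img'][:,:,::-1]
cv2.imwrite('pics/sc1.png',cv2.resize(s[130:390,180:420],None,fx=2.3,fy=2.3,interpolation=cv2.INTER_CUBIC))
cv2.imwrite('pics/tc1.png',cv2.resize(t[55:255,190:450],None,fx=3,fy=3,interpolation=cv2.INTER_CUBIC))
```

```text
(no output)
```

View pics/sc1.png

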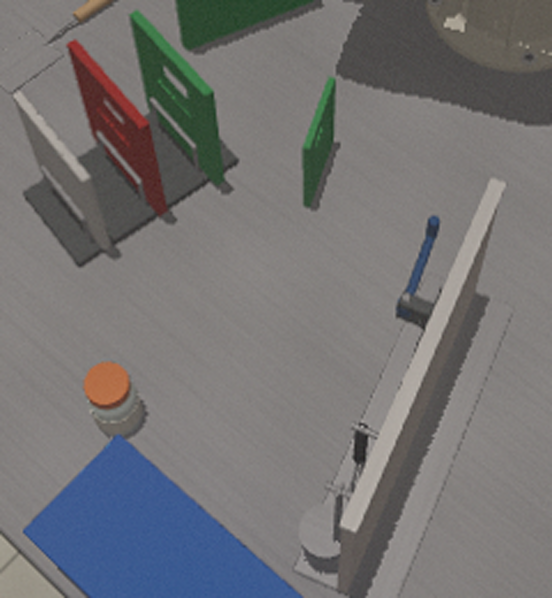

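View pics/tc1.png

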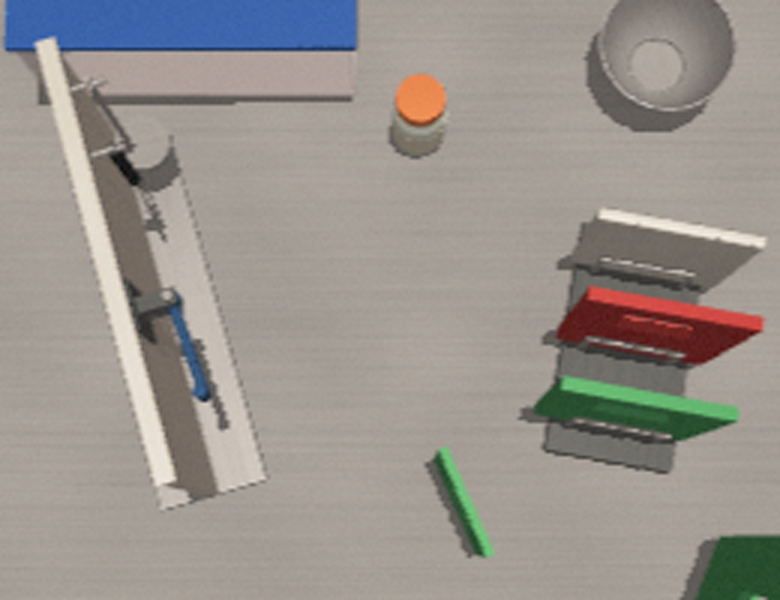

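Crops: the green board's top edge runs from tc1 (565,382) to (738,414) and in sc1 from (138,14) to (214,95). The peg top is at tc1 (204,392) and sc1 (433,220), and the panel's ends are visible in both. Next I triangulate these.

```bash
cat > m1.py <<'E'
from h import *
import pickle
S=pickle.load(open('scene0.pkl','rb'));T=pickle.load(open('top0.pkl','rb'))
def green(c,roi,col):
    x0,y0,x1,y1=roi; im=c['img'].astype(int); r,g,b=im[...,0],im[...,1],im[...,2]
    if col=='g': m=(g>1.5*r)&(g>1.3*b)
    if col=='r': m=(r>1.8*g)&(r>1.8*b)
    if col=='b': m=(b>1.3*r)&(b>40)
    M=np.zeros(m.shape,np.uint8); M[y0:y1,x0:x1]=m[y0:y1,x0:x1]; return M,im
def topstrip(c,roi,col):
    M,im=green(c,roi,col); ch=im.max(2); v=ch[M>0]; th,_=cv2.threshold(v.astype(np.uint8),0,255,cv2.THRESH_OTSU)
    B=((M>0)&(ch>th)).astype(np.uint8); n,l,st,_=cv2.connectedComponentsWithStats(B); k=1+st[1:,4].argmax()
    r=cv2.minAreaRect(np.argwhere(l==k)[:,::-1].astype(np.float32)); 
    p=cv2.boxPoints(r); return th,p
def ends(p):
    # mid of short sides, sorted by u
    d=[np.linalg.norm(p[i]-p[(i+1)%4]) for i in range(4)]; i=int(np.argmin(d[:2])); e=[(p[i]+p[i+1])/2,(p[(i+2)%4]+p[(i+3)%4])/2]
    return sorted(e,key=lambda q:q[0]),min(d)
tc=lambda u,v:(u/3+190-.33,v/3+55-.33); sc=lambda u,v:(u/2.3+180-.28,v/2.3+130-.28)
if __name__=='__main__':
    for col,rt,rs in(('g',(365,178,440,205),(230,130,280,215)),('r',(370,148,450,178),(205,145,255,227))):
        for c,roi in((T,rt),(S,rs)):
            th,p=topstrip(c,roi,col); print(col,th,[q.round(1).tolist() for q in p])
    for n,a,b in(('g left',(565,382),(214,96)),('g right',(738,414),(138,14)),('r left',(590,294),(155,118)),('r right',(763,323),(73,46)),
      ('peg',(204,392),(433,220)),('pan FF',(55,39),(342,526)),('pan FN',(174,484),(492,180)),('pan BN',(153,487),(505,185)),('pin',(170,296),(404,298))):
        X,e=tri(T,tc(*a),S,sc(*b)); print(n,X.round(1),round(e,1), 'proj pix T',tc(*a),'S',sc(*b))
E
python3 m1.py
```

```text
g 129.0 [[376.6000061035156, 184.3000030517578], [377.3999938964844, 179.8000030517578], [435.6000061035156, 190.60000610351562], [434.79998779296875, 195.10000610351562]]
g 96.0 [[236.1999969482422, 136.6999969482422], [239.3000030517578, 133.8000030517578], [271.70001220703125, 168.39999389648438], [268.5, 171.39999389648438]]
r 147.0 [[385.3999938964844, 154.3000030517578], [386.20001220703125, 149.8000030517578], [443.70001220703125, 160.1999969482422], [442.8999938964844, 164.6999969482422]]
r 110.0 [[208.6999969482422, 149.1999969482422], [212.0, 146.3000030517578], [244.10000610351562, 183.0], [240.8000030517578, 185.89999389648438]]
g left [486.8 -98.5 197.1] 7.7 proj pix T (378.0033333333334, 182.0033333333333) S (272.7634782608696, 171.45913043478262)
g right [ 459.2 -243.9  200. ] 5.5 proj pix T (435.67, 192.67) S (239.72, 135.80695652173912)
r left [ 558.1 -117.6  214.9] 8.8 proj pix T (386.33666666666664, 152.67) S (247.1113043478261, 181.02434782608697)
r right [ 538.1 -270.3  194.4] 4.2 proj pix T (444.0033333333334, 162.33666666666667) S (211.45913043478262, 149.72)
peg [475.8 196.7 239.9] 1.6 proj pix T (257.67, 185.33666666666664) S (367.9808695652174, 225.3721739130435)
pan FF [768.5 322.  248. ] 2.4 proj pix T (208.00333333333333, 67.67) S (328.4156521739131, 358.4156521739131)
pan FN [402.4 217.1 246.4] 1.9 proj pix T (247.67, 216.00333333333333) S (393.6330434782609, 207.98086956521738)
pan BN [400.4 232.2 250.3] 3.6 proj pix T (240.67, 217.00333333333333) S (399.2852173913044, 210.15478260869565)
pin [557.2 226.2 230.6] 0.6 proj pix T (246.33666666666664, 153.33666666666667) S (355.3721739130435, 259.2852173913044)
```

apply_moves([
  {"offset": [0, 0, -1], "rotation": [0, 0, -0.309], "fingers": 0.5},
  {"offset": [0, 0, -1], "rotation": [0, 0, -0.309], "fingers": 0.5},
  {"offset": [0, 0, -1], "rotation": [0, 0, -0.309], "fingers": 0.5},
  {"offset": [0, 0, -1], "rotation": [0, 0, -0.309], "fingers": 0.5},
  {"offset": [0, 0, -1], "rotation": [0, 0, -0.309], "fingers": 0.5},
  {"offset": [0, 0, -1], "rotation": [0, 0, -0.309], "fingers": 0.5},
  {"offset": [0, 0, -1], "rotation": [0, 0, -0.309], "fingers": 0.5},
  {"offset": [0, 0, -1], "rotation": [0, 0, -0.309], "fingers": 0.5},
  {"offset": [0, 0, -1], "rotation": [0, 0, -0.309], "fingers": 0.5},
  {"offset": [0.97, 0.63, 0], "rotation": [0, 0, 0], "fingers": 0.5},
  {"offset": [0.97, 0.63, 0], "rotation": [0, 0, 0], "fingers": 0.5},
  {"offset": [0.97, 0.63, 0], "rotation": [0, 0, 0], "fingers": 0.5},
  {"offset": [0.97, 0.63, 0], "rotation": [0, 0, 0], "fingers": 0.5},
  {"offset": [0.97, 0.63, 0], "rotation": [0, 0, 0], "fingers": 0.5},
  {"offset": [0.97, 0.63, 0], "rotation": [0, 0, 0], "fingers": 0.5},
  {"offset": [0.97, 0.63, 0], "rotation": [0, 0, 0], "fingers": 0.5},
  {"offset": [0.97, 0.63, 0], "rotation": [0, 0, 0], "fingers": 0.5},
  {"offset": [0.97, 0.63, 0], "rotation": [0, 0, 0], "fingers": 0.5},
  {"offset": [0.97, 0.63, 0], "rotation": [0, 0, 0], "fingers": 0.5},
])

```text
time: 2.48
eef_pos: [324.4, -299.6, 401.5]
eef_rot: [[-0.275, 0.961, -0.0], [0.961, 0.275, 0.0], [0.0, -0.0, -1.0]]
wrist_force: [1.2, 0.4, 0.4]
finger_gap: 46.2
finger_force: 0.0
```

apply_moves([
  {"offset": [0.97, 0.63, 0], "rotation": [0, 0, 0], "fingers": 0.5},
  {"offset": [0.97, 0.63, 0], "rotation": [0, 0, 0], "fingers": 0.5},
  {"offset": [0.97, 0.63, 0], "rotation": [0, 0, 0], "fingers": 0.5},
  {"offset": [0.97, 0.63, 0], "rotation": [0, 0, 0], "fingers": 0.5},
  {"offset": [0.97, 0.63, 0], "rotation": [0, 0, 0], "fingers": 0.5},
  {"offset": [0.97, 0.63, 0], "rotation": [0, 0, 0], "fingers": 0.5},
  {"offset": [0.97, 0.63, 0], "rotation": [0, 0, 0], "fingers": 0.5},
  {"offset": [0.97, 0.63, 0], "rotation": [0, 0, 0], "fingers": 0.5},
  {"offset": [0.97, 0.63, 0], "rotation": [0, 0, 0], "fingers": 0.5},
  {"offset": [0.97, 0.63, 0], "rotation": [0, 0, 0], "fingers": 0.5},
  {"offset": [0.97, 0.63, 0], "rotation": [0, 0, 0], "fingers": 0.5},
  {"offset": [0.97, 0.63, 0], "rotation": [0, 0, 0], "fingers": 0.5},
  {"offset": [0.97, 0.63, 0], "rotation": [0, 0, 0], "fingers": 0.5},
  {"offset": [0.97, 0.63, 0], "rotation": [0, 0, 0], "fingers": 0.5},
  {"offset": [0.97, 0.63, 0], "rotation": [0, 0, 0], "fingers": 0.5},
  {"offset": [0.97, 0.63, 0], "rotation": [0, 0, 0], "fingers": 0.5},
  {"offset": [0.97, 0.63, 0], "rotation": [0, 0, 0], "fingers": 0.5},
  {"offset": [0.9, 0.5, 0], "rotation": [0, 0, 0], "fingers": 0.5},
])

```text
time: 4.72
eef_pos: [474.1, 195.4, 401.4]
eef_rot: [[-0.276, 0.961, -0.001], [0.961, 0.276, -0.0], [-0.0, -0.001, -1.0]]
wrist_force: [-0.2, -0.4, -0.3]
finger_gap: 46.2
finger_force: 0.0
```

Run:
```python
from h import *
import m1
from m1 import *
s=arm.read_state();print(np.round(s['eef_pos'],1))
# blue hook: mask in top0/scene0, extremes
for c,roi in((T,(235,140,268,192)),(S,(345,215,385,275))):
    M,_=green(c,roi,'b'); P=np.argwhere(M)[:,::-1]; print(len(P),P[P[:,1].argmax()],P[P[:,1].argmin()])
gl=(377.0,182.05);gr=(435.2,192.85);sl=(270.1,169.9);sr=(237.75,135.25)
for a,b in((gl,sl),(gr,sr)): print('g tri',[np.round(v,1) for v in tri(T,a,S,b)], 'plane202 T',onz(T,*a,202).round(1),'S',onz(S,*b,202).round(1))
rl=(385.8,152.05);rr=(443.3,162.45);ql=(242.45,184.45);qr=(210.35,147.75)
for a,b in((rl,ql),(rr,qr)): print('r tri',[np.round(v,1) for v in tri(T,a,S,b)], 'plane202 T',onz(T,*a,202).round(1),'S',onz(S,*b,202).round(1))
```

```text
[474.1 195.4 401.4]
125 [257 188] [249 154]
152 [354 266] [367 224]
g tri [array([488.5, -99.1, 203.2]), np.float64(1.9)] plane202 T [488.1 -98.5 202. ] S [ 488.3 -100.7  202. ]
g tri [array([ 460.4, -245.4,  200.8]), np.float64(1.1)] plane202 T [ 460.  -244.6  202. ] S [ 461.3 -245.2  202. ]
r tri [array([ 565.3, -122.7,  201. ]), np.float64(0.4)] plane202 T [ 565.  -122.4  202. ] S [ 565.8 -122.4  202. ]
r tri [array([ 537.9, -268.5,  202.5]), np.float64(1.7)] plane202 T [ 537.5 -267.9  202. ] S [ 538.  -269.7  202. ]
```

apply_moves([
  {"offset": [0.03, 0.08, 1], "rotation": [0, 0, 0], "fingers": 0.5},
  {"offset": [0, 0, 1], "rotation": [0, 0, 0], "fingers": 0.5},
  {"offset": [0, 0, 1], "rotation": [0, 0, 0], "fingers": 0.5},
  {"offset": [0, 0, 1], "rotation": [0, 0, 0], "fingers": 0.5},
  {"offset": [0, 0, 1], "rotation": [0, 0, 0], "fingers": 0.5},
  {"offset": [0, 0, 1], "rotation": [0, 0, 0], "fingers": 0.5},
  {"offset": [0, 0, 0.6], "rotation": [0, 0, 0], "fingers": 0.5},
  {"offset": [0, 0, 0.4], "rotation": [0, 0, 0], "fingers": 0.5},
  {"offset": [0, 0, 0], "rotation": [0, 0, 0], "fingers": 0.0},
  {"offset": [0, 0, 0], "rotation": [0, 0, 0], "fingers": 0.0},
  {"offset": [0, 0, 0], "rotation": [0, 0, 0], "fingers": 0.0},
  {"offset": [0, 0, 0], "rotation": [0, 0, 0], "fingers": 0.0},
  {"offset": [0, 0, 0], "rotation": [0, 0, 0], "fingers": 0.0},
])

```text
time: 6.35
eef_pos: [475.8, 195.8, 227.0]
eef_rot: [[-0.276, 0.961, 0.0], [0.961, 0.276, 0.0], [0.0, 0.0, -1.0]]
wrist_force: [-1.0, 0.2, 0.2]
finger_gap: 0.3
finger_force: 0.0
```

Run:
```python
from h import *
a=snap('scene','s2.png');b=snap('top','t2.png')
f=lambda im,x,y,w,h:cv2.resize(im[y:y+h,x:x+w,::-1],(400,500),interpolation=cv2.INTER_CUBIC)
cv2.imwrite('pics/c2.png',np.hstack([f(a['img'],310,170,120,150),f(b['img'],200,110,100,125)]))
s=arm.read_state(); print(s['finger_gap'],s['finger_force'])
X=np.array(s['eef_pos']);print(proj(a,X),proj(b,X))
```

```text
0.7201909619535048 0.0
[366.82459676 227.92745137] [258.64240837 186.20588558]
```

View pics/c2.png

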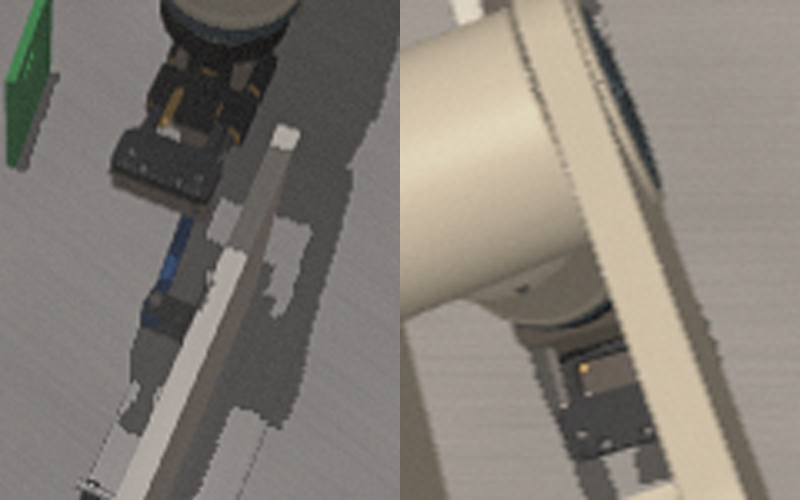

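The zoom shows the gripper body at crop (165,165) hiding the peg. The hook arm is visible up to about (190,215), and nothing was gripped. I'll back off and look.

apply_moves([
  {"offset": [0, 0, 0], "rotation": [0, 0, 0], "fingers": 0.6},
  {"offset": [0, 0, 0], "rotation": [0, 0, 0], "fingers": 0.6},
  {"offset": [0, 0, -1], "rotation": [0, 0, 0], "fingers": 0.6},
  {"offset": [0, 0, -1], "rotation": [0, 0, 0], "fingers": 0.6},
  {"offset": [-1, 0, -1], "rotation": [0, 0, 0], "fingers": 0.6},
  {"offset": [-1, 0, 0], "rotation": [0, 0, 0], "fingers": 0.6},
  {"offset": [-1, 0, 0], "rotation": [0, 0, 0], "fingers": 0.6},
  {"offset": [-1, 0, 0], "rotation": [0, 0, 0], "fingers": 0.6},
  {"offset": [-1, 0, 0], "rotation": [0, 0, 0], "fingers": 0.6},
  {"offset": [-1, 0, 0], "rotation": [0, 0, 0], "fingers": 0.6},
])

```text
time: 7.7
eef_pos: [517.2, 50.8, 301.8]
eef_rot: [[-0.276, 0.961, 0.0], [0.961, 0.276, -0.0], [-0.0, 0.0, -1.0]]
wrist_force: [0.0, 0.7, 0.1]
finger_gap: 55.3
finger_force: 0.0
```

Run:
```python
from h import *
import m1,pickle
from m1 import green
a=snap('scene','s3.png');b=snap('top','t3.png')
f=lambda im,x,y,w,h:cv2.resize(im[y:y+h,x:x+w,::-1],(400,500),interpolation=cv2.INTER_CUBIC)
cv2.imwrite('pics/c3.png',np.hstack([f(a['img'],310,180,120,150),f(b['img'],200,110,100,125)]))
pickle.dump((a,b),open('p3.pkl','wb'))
for c,roi in((b,(235,140,275,195)),(a,(345,205,385,275))):
    M,_=green(c,roi,'b'); P=np.argwhere(M)[:,::-1]; print(len(P),P[P[:,1].argmax()] if len(P) else 0,P[P[:,1].argmin()] if len(P) else 0)
```

```text
125 [257 188] [249 154]
162 [355 267] [367 224]
```

View pics/c3.png

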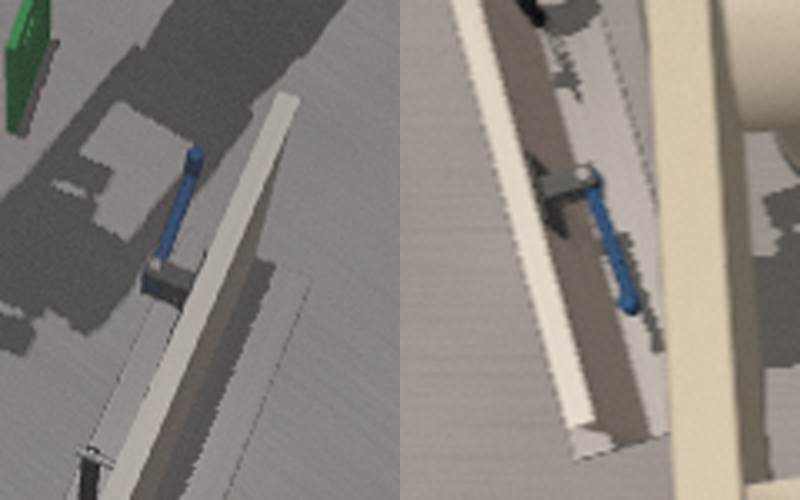

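The hook hasn't moved: its peg top is at crop (196,152) in the scene and about (626,297) in the top view. I'll compute it again.

Run:
```python
from h import *
import pickle
a,b=pickle.load(open('p3.pkl','rb'))
S=(368.8,225.6)
for T in((256.5,183),(257,185.75)): print(tri(b,T,a,S), onz(b,*T,245))
print(onz(a,*S,245),onz(a,*S,235))
print('pin',tri(b,(246.7,153.6),a,(356.5,258.5)))
o=np.array([564.5,269.8]);xs=np.array([-.275,.961]);ys=np.array([-.961,-.275])
for th in(0,.1,.2):
  for z in (220,245):
    p=o+xs*(-38-85*np.sin(th))+ys*(20+85*np.cos(th)); print(th,z,p.round(1),proj(a,np.r_[p,z]).round(1),proj(b,np.r_[p,z]).round(1))
def comp(c,roi,ch):
    x0,y0,x1,y1=roi
    im=c['img'][y0:y1,x0:x1].astype(int); print('\n'.join(' '.join('%3d'%(q[2]-q[0]) for q in r) for r in im))
comp(b,(248,176,264,192),0); print(); comp(a,(358,218,376,236),0)
```

```text
(array([479.70348732, 199.46796386, 247.36780113]), np.float64(4.310915018032086)) [481.22492052 198.06971402 245.        ]
(array([474.82362476, 198.36918392, 239.45641666]), np.float64(1.5826928002185228)) [474.55171341 196.78682012 245.        ]
[477.20030612 200.54663413 245.        ] [472.05596897 197.76518014 235.        ]
pin (array([555.44560491, 226.12960433, 231.96570921]), np.float64(2.132123510129477))
0 220 [474.  204.4] [370. 231.] [255.6 187.3]
0 245 [474.  204.4] [371.  225.6] [253.8 186. ]
0.1 220 [476.8 196.4] [366.5 229.8] [258.9 186.1]
0.1 245 [476.8 196.4] [367.4 224.4] [257.2 184.8]
0.2 220 [480.3 188.6] [362.9 229. ] [262.  184.7]
0.2 245 [480.3 188.6] [363.8 223.6] [260.4 183.4]
-20 -17 -16 -18  -3  59  63  60  34  -1  -7 -14 -16 -16 -16 -16
-20 -19 -17 -17  -5  32  66  67  39   5  -6 -13 -17 -17 -17 -16
-20 -20 -19 -17 -11  12  63  67  58  17  -6  -5 -15 -17 -16 -17
-18 -19 -20 -17 -19   0  57  64  63  35   0  -9 -13 -17 -16 -16
-20 -20 -21 -16 -14  -6  31  66  68  47  10  -6 -13 -18 -16 -16
-15 -19 -19 -18 -16 -17   0  63  68  58  18  -7 -11 -15 -16 -16
-19 
[... 1232 characters left out ...]
  -8  -6  -9  31  56  58  56  53   1  -4  -4  -6  -3
 -5  -6  -6  -4  -5  -5  -7  -1  18  44  52  50  35  -1  -6  -1  -4  -4
 -5  -4  -7  -4  -7  -6  -7   3  19  23  23  30  20  -7  -4  -4  -4  -5
 -5  -5  -6  -6  -5  -4  -7  11  20  18  23  21  20  -5  -3  -4  -3  -3
 -5  -6  -6  -4  -5  -6  -6  13  21  20  18  22  10  -4  -2  -6  -2  -4
 -6  -5  -5  -6  -6  -6  -7  17  22  16  21  22   3  -2  -4  -3  -6  -4
 -6  -6  -5  -6  -6  -6  -9  32  33  22  22  21   1  -3  -6  -4  -3  -5
 -5  -6  -5  -6  -7  -6  -4  47  52  40  31  10  -5  -2  -3  -4  -6  -5
 -5  -5  -5  -6  -4  -5  14  42  55  51  39   0  -5  -4  -5  -5  -6  -6
 -6  -4  -5  -5  -2  -3  35  40  55  48  19  -6  -5  -5  -7  -6  -6  -5
```

Run:
```python
from h import *
import pickle
a,b=pickle.load(open('p3.pkl','rb'))
s=arm.read_state();X=np.array(s['eef_pos']);R=np.array(s['eef_rot'])
p=proj(a,X);print(p,proj(b,X))
im=a['img'][:,:,::-1].copy()
x,y=int(p[0])-70,int(p[1])-80
cr=cv2.resize(im[y:y+120,x:x+140],None,fx=5,fy=5,interpolation=cv2.INTER_CUBIC)
for q in(X,X+R[:,1]*27.6,X-R[:,1]*27.6,X-18.7*R[:,2]):
    u=proj(a,q);cv2.circle(cr,(int((u[0]-x)*5),int((u[1]-y)*5)),4,(0,0,255),-1)
cv2.imwrite('pics/c4.png',cr)
```

```text
[306.68734439 186.95161089] [317.90088055 163.51131142]
```

View pics/c4.png

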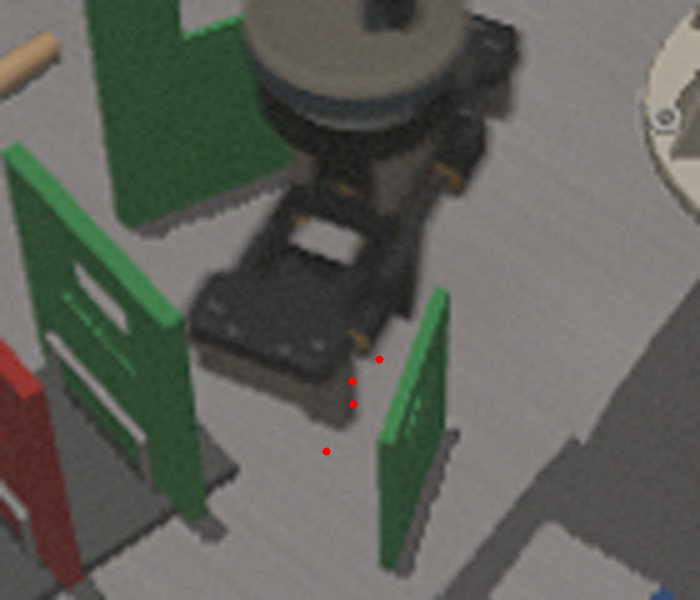

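The scene crop shows only the gripper body (200–350, 330–425). The dots where the fingertips should be, such as (326,451), fall on bare table. I'll compare this with the start pictures, where the gripper was visible in both views.

Run:
```python
from h import *
from m1 import S,T
X=np.array([239.63,-576.7,176.15]);x=np.array([.9234,.3838,0]);y=np.array([.3838,-.9234,0]);z=np.array([0,0,-1.])
def cr(c,x0,y0,w,h,k):
    im=cv2.resize(c['img'][y0:y0+h,x0:x0+w,::-1],None,fx=k,fy=k,interpolation=cv2.INTER_CUBIC)
    for q,col in((X,(0,0,255)),(X+46*y,(0,255,255)),(X-46*y,(0,255,255)),(X-88*z,(255,0,255)),(X-88*z+94*y,(255,255,0)),(X-88*z-94*y,(255,255,0))):
        u=proj(c,q);print(u);cv2.circle(im,(int((u[0]-x0)*k),int((u[1]-y0)*k)),3,col,-1)
    return im
a=cr(S,160,0,100,100,4);b=cr(T,540,230,100,100,4)
cv2.imwrite('pics/c5.png',np.hstack([a,b]))
```

```text
[215.41194348  47.0380171 ]
[202.2170776   44.18890617]
[228.77987773  49.94193077]
[210.78156732  24.14239404]
[182.86703384  18.45237228]
[239.50075314  30.09160515]
[566.09202457 279.84656665]
[582.26618231 272.66536904]
[549.84590791 287.0580648 ]
[590.54642718 284.35574231]
[626.66187111 268.23952455]
[554.06629482 300.62569587]
```

View pics/c5.png

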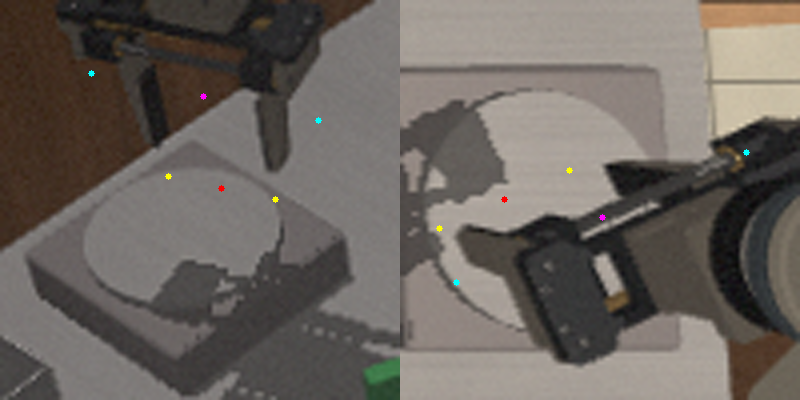

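In the start picture the real fingertips are at scene crop (157,145) and (275,168), and in the top crop at about (468,240) and (612,168). Both sit clearly above the reported TCP, so I'll quantify the offset.

Run:
```python
from h import *
from m1 import S,T
X=np.array([239.63,-576.7,176.15]);x=np.array([.9234,.3838,0]);y=np.array([.3838,-.9234,0])
f=lambda u,v:(u/4+160-.37,v/4-.37); g=lambda u,v:((u-400)/4+540-.37,v/4+230-.37)
L=tri(S,f(157,143),T,g(611,167)); N=tri(S,f(275,168),T,g(466,237)); print(L,N)
m=(L[0]+N[0])/2; d=m-X; print(m,d,d@x,d@y,np.linalg.norm(L[0]-N[0]),L[0]-N[0])
```

```text
(array([ 264.2940876 , -616.15567713,  217.04955604]), np.float64(0.441347657758028)) (array([ 222.64822256, -527.79013986,  212.75006347]), np.float64(0.30130554506308393))
[ 243.47115508 -571.97290849  214.89980975] [ 3.84115508  4.72709151 38.74980975] 5.361180318259132 -2.890760978538026 97.7820632237975 [ 41.64586504 -88.36553727   4.29949257]
```

apply_moves([
  {"offset": [1, 0.04, 0], "rotation": [0, 0, 0], "fingers": 0.5},
  {"offset": [1, 0, 0], "rotation": [0, 0, 0], "fingers": 0.5},
  {"offset": [1, 0, 0], "rotation": [0, 0, 0], "fingers": 0.5},
  {"offset": [1, 0, 0], "rotation": [0, 0, 0], "fingers": 0.5},
  {"offset": [1, 0, 0], "rotation": [0, 0, 0], "fingers": 0.5},
  {"offset": [1, 0, 0], "rotation": [0, 0, 0], "fingers": 0.5},
  {"offset": [0.1, 0, 1], "rotation": [0, 0, 0], "fingers": 0.5},
  {"offset": [0, 0, 1], "rotation": [0, 0, 0], "fingers": 0.5},
  {"offset": [0, 0, 1], "rotation": [0, 0, 0], "fingers": 0.5},
  {"offset": [0, 0, 0.5], "rotation": [0, 0, 0], "fingers": 0.5},
  {"offset": [0, 0, 0.3], "rotation": [0, 0, 0], "fingers": 0.5},
  {"offset": [0, 0, 0], "rotation": [0, 0, 0], "fingers": 0.0},
  {"offset": [0, 0, 0], "rotation": [0, 0, 0], "fingers": 0.0},
  {"offset": [0, 0, 0], "rotation": [0, 0, 0], "fingers": 0.0},
  {"offset": [0, 0, 0], "rotation": [0, 0, 0], "fingers": 0.0},
])

```text
time: 9.68
eef_pos: [476.6, 198.6, 207.4]
eef_rot: [[-0.275, 0.961, 0.001], [0.961, 0.275, 0.001], [0.0, 0.002, -1.0]]
wrist_force: [0.8, 0.3, 3.1]
finger_gap: 8.0
finger_force: 1.6
```

apply_moves([
  {"offset": [0, 0, 0], "rotation": [0, 0, 0], "fingers": 0.0},
  {"offset": [0, 0, 0], "rotation": [0, 0, 0], "fingers": 0.0},
])

```text
time: 9.93
eef_pos: [476.6, 198.7, 207.4]
eef_rot: [[-0.275, 0.961, 0.001], [0.961, 0.275, 0.001], [0.0, 0.002, -1.0]]
wrist_force: [0.9, 0.1, 6.0]
finger_gap: 0.7
finger_force: 2.9
```

apply_moves([
  {"offset": [0, 0, -0.3], "rotation": [0, 0, 0], "fingers": 0.5},
  {"offset": [0, 0, 0], "rotation": [0, 0, 0], "fingers": 0.5},
  {"offset": [0, 0, 0], "rotation": [0, 0, 0], "fingers": 0.5},
  {"offset": [0, 0, 0.5], "rotation": [0, 0, 0], "fingers": 0.5},
  {"offset": [0, 0, 0.4], "rotation": [0, 0, 0], "fingers": 0.5},
  {"offset": [0, 0, 0.2], "rotation": [0, 0, 0], "fingers": 0.5},
  {"offset": [0, 0, 0], "rotation": [0, 0, 0], "fingers": 0.0},
  {"offset": [0, 0, 0], "rotation": [0, 0, 0], "fingers": 0.0},
  {"offset": [0, 0, 0], "rotation": [0, 0, 0], "fingers": 0.0},
  {"offset": [0, 0, 0], "rotation": [0, 0, 0], "fingers": 0.0},
  {"offset": [0, 0, 0], "rotation": [0, 0, 0], "fingers": 0.0},
])

```text
time: 11.3
eef_pos: [477.5, 198.9, 187.2]
eef_rot: [[-0.276, 0.961, 0.003], [0.961, 0.276, 0.001], [0.0, 0.003, -1.0]]
wrist_force: [4.6, 0.3, -2.3]
finger_gap: 10.6
finger_force: 30.0
```

apply_moves([
  {"offset": [-0.5, 0.08, 0], "rotation": [0, 0, 0], "fingers": 0.0},
  {"offset": [-0.49, 0.15, 0], "rotation": [0, 0, 0], "fingers": 0.0},
  {"offset": [-0.46, 0.22, 0], "rotation": [0, 0, 0], "fingers": 0.0},
  {"offset": [-0.42, 0.29, 0], "rotation": [0, 0, 0], "fingers": 0.0},
  {"offset": [-0.37, 0.35, 0], "rotation": [0, 0, 0], "fingers": 0.0},
  {"offset": [-0.31, 0.4, 0], "rotation": [0, 0, 0], "fingers": 0.0},
  {"offset": [-0.25, 0.44, 0], "rotation": [0, 0, 0], "fingers": 0.0},
  {"offset": [-0.18, 0.48, 0], "rotation": [0, 0, 0], "fingers": 0.0},
  {"offset": [-0.11, 0.5, 0], "rotation": [0, 0, 0], "fingers": 0.0},
  {"offset": [-0.03, 0.54, 0], "rotation": [0, 0, 0], "fingers": 0.0},
  {"offset": [0, 0, 0], "rotation": [0, 0, 0], "fingers": 0.0},
])

```text
time: 12.68
eef_pos: [581.5, 144.7, 186.9]
eef_rot: [[-0.275, 0.961, 0.0], [0.961, 0.275, -0.003], [-0.003, -0.001, -1.0]]
wrist_force: [0.6, -6.6, 3.5]
finger_gap: 10.9
finger_force: 30.0
```

apply_moves([
  {"offset": [0, 0, 0], "rotation": [0, 0, 0], "fingers": 0.5},
  {"offset": [0, 0, 0], "rotation": [0, 0, 0], "fingers": 0.5},
  {"offset": [0, 0, 0], "rotation": [0, 0, 0], "fingers": 0.5},
  {"offset": [0, 0, -0.8], "rotation": [0, 0, 0], "fingers": 0.5},
  {"offset": [0, 0, -1], "rotation": [0, 0, 0], "fingers": 0.5},
  {"offset": [0, 0, -1], "rotation": [0, 0, 0.3], "fingers": 0.5},
  {"offset": [0, 0, -1], "rotation": [0, 0, 0.3], "fingers": 0.5},
  {"offset": [0, 0, -0.5], "rotation": [0, 0, 0.3], "fingers": 0.5},
])

```text
time: 13.68
eef_pos: [580.9, 147.5, 295.8]
eef_rot: [[0.196, 0.981, 0.002], [0.981, -0.196, 0.0], [0.001, 0.002, -1.0]]
wrist_force: [0.1, -0.1, -0.6]
finger_gap: 45.8
finger_force: 0.0
```

apply_moves([
  {"offset": [-0.95, -0.13, 0], "rotation": [0, 0, 0], "fingers": 0.5},
  {"offset": [-0.95, -0.13, 0], "rotation": [0, 0, 0], "fingers": 0.5},
  {"offset": [-0.95, -0.13, 0], "rotation": [0, 0, 0], "fingers": 0.5},
  {"offset": [-0.95, -0.13, 0], "rotation": [0, 0, 0], "fingers": 0.5},
  {"offset": [-0.95, -0.13, 0], "rotation": [0, 0, 0], "fingers": 0.5},
  {"offset": [-0.95, -0.13, 0], "rotation": [0, 0, 0], "fingers": 0.5},
  {"offset": [-0.95, -0.13, 0], "rotation": [0, 0, 0], "fingers": 0.5},
  {"offset": [-0.95, -0.13, 0], "rotation": [0, 0, 0], "fingers": 0.5},
  {"offset": [-0.95, -0.13, 0], "rotation": [0, 0, 0], "fingers": 0.5},
  {"offset": [-0.95, -0.13, 0], "rotation": [0, 0, 0], "fingers": 0.5},
  {"offset": [-0.95, -0.13, 0], "rotation": [0, 0, 0], "fingers": 0.5},
  {"offset": [-0.95, -0.13, 0], "rotation": [0, 0, 0], "fingers": 0.5},
  {"offset": [-0.95, -0.13, 0], "rotation": [0, 0, 0], "fingers": 0.5},
  {"offset": [-0.95, -0.13, 0], "rotation": [0, 0, 0], "fingers": 0.5},
])

```text
time: 15.42
eef_pos: [470.7, -172.1, 293.9]
eef_rot: [[0.191, 0.982, -0.001], [0.982, -0.191, 0.0], [-0.0, -0.001, -1.0]]
wrist_force: [0.2, 0.2, -0.5]
finger_gap: 46.1
finger_force: 0.0
```

Run:
```python
from h import *
from m1 import green
import pickle
a=snap('scene','s6.png');b=snap('top','t6.png');pickle.dump((a,b),open('p6.pkl','wb'))
f=lambda im,x,y,w,h:cv2.resize(im[y:y+h,x:x+w,::-1],(400,500),interpolation=cv2.INTER_CUBIC)
cv2.imwrite('pics/c6.png',np.hstack([f(a['img'],300,180,120,150),f(b['img'],200,110,100,125)]))
for c,roi in((b,(230,120,320,195)),(a,(300,205,385,285))):
    M,_=green(c,roi,'b'); P=np.argwhere(M)[:,::-1]; print(len(P),P[P[:,1].argmax()],P[P[:,1].argmin()],P[P[:,0].argmax()],P[P[:,0].argmin()])
o=np.array([564.5,269.8]);xs=np.array([-.275,.961]);ys=np.array([-.961,-.275])
for th in(1.4,1.57):
    p=o+xs*(-38-85*np.sin(th))+ys*(20+85*np.cos(th)); print(th,p.round(1),proj(a,np.r_[p,245]).round(1),proj(b,np.r_[p,245]).round(1))
print(arm.read_state()['eef_pos'])
```

```text
137 [246 158] [277 141] [280 142] [246 157]
157 [354 266] [320 241] [357 266] [319 243]
1.4 [564.9 143.3] [324.6 237.1] [279.5 148.7]
1.57 [579.  146.1] [321.5 242.1] [278.4 143. ]
[ 470.57476632 -172.79293545  293.93347202]
```

View pics/c6.png

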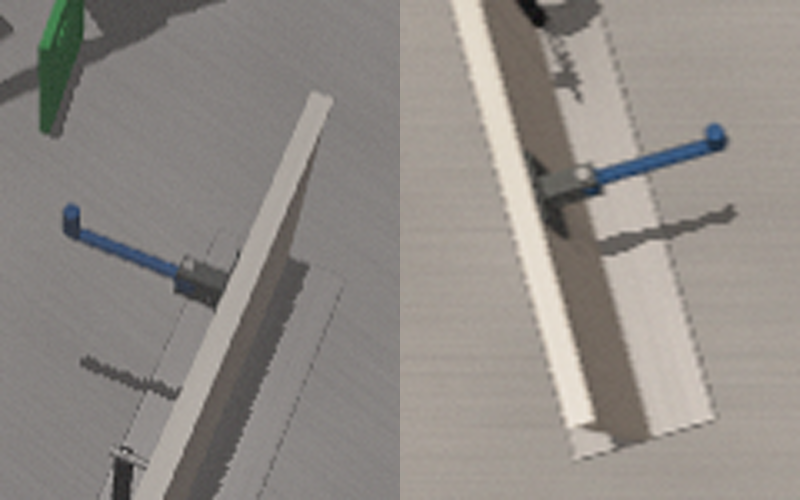

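The picture shows the hook straight out, with the peg at scene crop (72,210) and top crop (715,132), as predicted for 1.57 rad. Now I'll grasp the green board.

apply_moves([
  {"offset": [0.05, 0.15, 1], "rotation": [0, 0, 0], "fingers": 0.5},
  {"offset": [0, 0, 1], "rotation": [0, 0, 0], "fingers": 0.5},
  {"offset": [0, 0, 1], "rotation": [0, 0, 0], "fingers": 0.5},
  {"offset": [0, 0, 1], "rotation": [0, 0, 0], "fingers": 0.5},
  {"offset": [0, 0, 1], "rotation": [0, 0, 0], "fingers": 0.5},
  {"offset": [0, 0, 0.8], "rotation": [0, 0, 0], "fingers": 0.5},
  {"offset": [0, 0, 0.4], "rotation": [0, 0, 0], "fingers": 0.5},
  {"offset": [0, 0, 0], "rotation": [0, 0, 0], "fingers": 0.0},
  {"offset": [0, 0, 0], "rotation": [0, 0, 0], "fingers": 0.0},
  {"offset": [0, 0, 0], "rotation": [0, 0, 0], "fingers": 0.0},
  {"offset": [0, 0, 0], "rotation": [0, 0, 0], "fingers": 0.0},
  {"offset": [0, 0, 0], "rotation": [0, 0, 0], "fingers": 0.0},
])

```text
time: 17.02
eef_pos: [476.5, -170.1, 139.9]
eef_rot: [[0.191, 0.982, 0.001], [0.982, -0.191, -0.0], [-0.0, 0.001, -1.0]]
wrist_force: [-0.9, 0.7, 5.4]
finger_gap: 11.8
finger_force: 30.0
```

apply_moves([
  {"offset": [0, 0, -0.5], "rotation": [0, 0, 0], "fingers": 0.0},
  {"offset": [0, 0, -1], "rotation": [0, 0, 0], "fingers": 0.0},
  {"offset": [0, 0, -1], "rotation": [0, 0, 0], "fingers": 0.0},
  {"offset": [0, 0, -1], "rotation": [0, 0, 0], "fingers": 0.0},
  {"offset": [0, 0, -1], "rotation": [0, 0, 0], "fingers": 0.0},
  {"offset": [0, 0, -1], "rotation": [0, 0, 0], "fingers": 0.0},
  {"offset": [0, 0, -1], "rotation": [0, 0, 0], "fingers": 0.0},
  {"offset": [0, 0, -1], "rotation": [0, 0, 0], "fingers": 0.0},
  {"offset": [0, 0, -0.7], "rotation": [0, 0, 0], "fingers": 0.0},
  {"offset": [0, 0, 0], "rotation": [0, 0, 0.3], "fingers": 0.0},
  {"offset": [0, 0, 0], "rotation": [0, 0, 0.3], "fingers": 0.0},
  {"offset": [0, 0, 0], "rotation": [0, 0, 0.3], "fingers": 0.0},
  {"offset": [0, 0, 0], "rotation": [0, 0, 0.3], "fingers": 0.0},
  {"offset": [0, 0, 0], "rotation": [0, 0, 0.3], "fingers": 0.0},
  {"offset": [0, 0, 0], "rotation": [0, 0, 0.3], "fingers": 0.0},
  {"offset": [0, 0, 0], "rotation": [0, 0, 0.3], "fingers": 0.0},
  {"offset": [0, 0, 0], "rotation": [0, 0, 0], "fingers": 0.0},
])

```text
time: 19.15
eef_pos: [475.9, -169.9, 344.2]
eef_rot: [[0.961, 0.276, -0.001], [0.276, -0.961, 0.0], [-0.001, -0.0, -1.0]]
wrist_force: [0.2, -0.1, -3.5]
finger_gap: 11.7
finger_force: 30.0
```

apply_moves([
  {"offset": [0.34, -0.41, 0], "rotation": [0, 0, 0], "fingers": 0.0},
  {"offset": [0.68, -0.81, 0], "rotation": [0, 0, 0], "fingers": 0.0},
  {"offset": [0.68, -0.81, 0], "rotation": [0, 0, 0], "fingers": 0.0},
  {"offset": [0.68, -0.81, 0], "rotation": [0, 0, 0], "fingers": 0.0},
  {"offset": [0.68, -0.81, 0], "rotation": [0, 0, 0], "fingers": 0.0},
  {"offset": [0.68, -0.81, 0], "rotation": [0, 0, 0], "fingers": 0.0},
  {"offset": [0.68, -0.81, 0], "rotation": [0, 0, 0], "fingers": 0.0},
  {"offset": [0.68, -0.81, 0], "rotation": [0, 0, 0], "fingers": 0.0},
  {"offset": [0.68, -0.81, 0], "rotation": [0, 0, 0], "fingers": 0.0},
  {"offset": [0.68, -0.81, 0], "rotation": [0, 0, 0], "fingers": 0.0},
  {"offset": [0.68, -0.81, 0], "rotation": [0, 0, 0], "fingers": 0.0},
  {"offset": [0.36, -0.45, 0], "rotation": [0, 0, 0], "fingers": 0.0},
  {"offset": [0, 0, 0.8], "rotation": [0, 0, 0], "fingers": 0.0},
  {"offset": [0, 0, 1], "rotation": [0, 0, 0], "fingers": 0.0},
  {"offset": [0, 0, 1], "rotation": [0, 0, 0], "fingers": 0.0},
  {"offset": [0, 0, 1], "rotation": [0, 0, 0], "fingers": 0.0},
  {"offset": [0, 0, 0.6], "rotation": [0, 0, 0], "fingers": 0.0},
  {"offset": [0, 0, 0.4], "rotation": [0, 0, 0], "fingers": 0.0},
  {"offset": [0, 0, 0], "rotation": [0, 0, 0], "fingers": 0.0},
])

```text
time: 21.52
eef_pos: [594.6, 97.0, 224.1]
eef_rot: [[0.961, 0.276, -0.001], [0.276, -0.961, -0.0], [-0.001, -0.0, -1.0]]
wrist_force: [0.2, -0.2, -2.7]
finger_gap: 11.6
finger_force: 30.0
```

Run:
```python
from h import *
import pickle
a=snap('scene','s7.png');b=snap('top','t7.png');pickle.dump((a,b),open('p7.pkl','wb'))
s=arm.read_state();X=np.array(s['eef_pos']);print(X)
x,y=250,160
cr=cv2.resize(a['img'][y:y+150,x:x+150,::-1],None,fx=4,fy=4,interpolation=cv2.INTER_CUBIC)
# predicted board outline: dz from TCP; board centre 2.5 along -tool x
tx=np.array([.961,.276,0]);ty=np.array([.276,-.961,0]);c=X-2.5*tx; b0=X[2]-127.9
def P(w,h,n): 
    q=c+tx*w+ty*n; q[2]=b0+h; u=proj(a,q); return int((u[0]-x+.4)*4),int((u[1]-y+.4)*4)
for w,h in((-75,0),(75,0),(-75,190),(75,190),(-35,105),(35,105),(-35,160),(35,160)): cv2.circle(cr,P(w,h,-6),3,(0,0,255),-1)
cv2.imwrite('pics/c7.png',cr)
```

```text
[595.21930951  97.09816576 225.09883236]
```

View pics/c7.png

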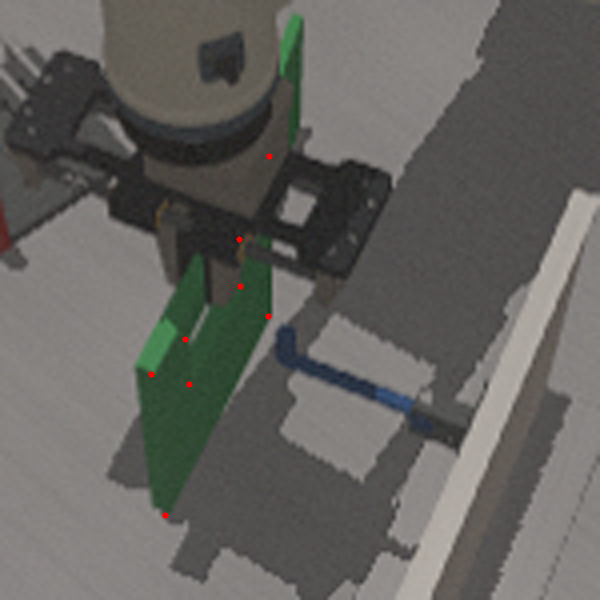

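The predicted corners lie on the board: (165,515), (270,316) and (151,374). The opening lines up with the hook at (285,345), so I'll push it on.

apply_moves([
  {"offset": [0, -0.4, 0.05], "rotation": [0, 0, 0], "fingers": 0.0},
  {"offset": [0, -0.5, 0], "rotation": [0, 0, 0], "fingers": 0.0},
  {"offset": [0, -0.5, 0], "rotation": [0, 0, 0], "fingers": 0.0},
  {"offset": [0, -0.5, 0], "rotation": [0, 0, 0], "fingers": 0.0},
  {"offset": [0, -0.5, 0], "rotation": [0, 0, 0], "fingers": 0.0},
  {"offset": [0, -0.5, 0], "rotation": [0, 0, 0], "fingers": 0.0},
  {"offset": [0, -0.5, 0], "rotation": [0, 0, 0], "fingers": 0.0},
  {"offset": [0, -0.4, 0], "rotation": [0, 0, 0], "fingers": 0.0},
  {"offset": [0, 0, 0], "rotation": [0, 0, 0], "fingers": 0.0},
])

```text
time: 22.75
eef_pos: [568.4, 189.0, 223.0]
eef_rot: [[0.961, 0.276, -0.0], [0.276, -0.961, 0.0], [0.0, -0.0, -1.0]]
wrist_force: [-0.6, -0.7, -2.6]
finger_gap: 11.9
finger_force: 30.0
```

apply_moves([
  {"offset": [0, 0, 0.5], "rotation": [0, 0, 0], "fingers": 0.0},
  {"offset": [0, 0, 0.5], "rotation": [0, 0, 0], "fingers": 0.0},
  {"offset": [0, 0, 0.2], "rotation": [0, 0, 0], "fingers": 0.0},
  {"offset": [0, 0, 0.08], "rotation": [0, 0, 0], "fingers": 0.0},
  {"offset": [0, 0, 0.06], "rotation": [0, 0, 0], "fingers": 0.0},
  {"offset": [0, 0, 0], "rotation": [0, 0, 0], "fingers": 0.0},
])

```text
time: 23.5
eef_pos: [568.7, 188.4, 189.7]
eef_rot: [[0.961, 0.275, 0.0], [0.275, -0.961, 0.0], [0.0, -0.0, -1.0]]
wrist_force: [0.2, -0.1, -2.5]
finger_gap: 11.7
finger_force: 30.0
```

apply_moves([
  {"offset": [0, 0, 0.06], "rotation": [0, 0, 0], "fingers": 0.0},
  {"offset": [0, 0, 0.06], "rotation": [0, 0, 0], "fingers": 0.0},
  {"offset": [0, 0, 0], "rotation": [0, 0, 0], "fingers": 0.0},
])

```text
time: 23.88
eef_pos: [568.9, 188.5, 187.6]
eef_rot: [[0.961, 0.276, 0.001], [0.276, -0.961, 0.0], [0.001, -0.0, -1.0]]
wrist_force: [-1.7, 0.2, 4.1]
finger_gap: 11.9
finger_force: 30.0
```

apply_moves([
  {"offset": [0, 0, 0], "rotation": [0, 0, 0], "fingers": 0.2},
  {"offset": [0, 0, 0], "rotation": [0, 0, 0], "fingers": 0.3},
  {"offset": [0, 0, 0], "rotation": [0, 0, 0], "fingers": 0.35},
  {"offset": [0, 0, 0], "rotation": [0, 0, 0], "fingers": 0.35},
  {"offset": [0, 0, 0], "rotation": [0, 0, 0], "fingers": 0.35},
  {"offset": [0, 0, -0.3], "rotation": [0, 0, 0], "fingers": 0.35},
  {"offset": [0, 0, -0.5], "rotation": [0, 0, 0], "fingers": 0.35},
  {"offset": [0, 0, -1], "rotation": [0, 0, 0], "fingers": 0.35},
  {"offset": [0, 0, -1], "rotation": [0, 0, 0], "fingers": 0.35},
  {"offset": [0, 0, -1], "rotation": [0, 0, 0], "fingers": 0.35},
  {"offset": [0, 0, -1], "rotation": [0, 0, 0], "fingers": 0.35},
  {"offset": [0, 0, -1], "rotation": [0, 0, 0], "fingers": 0.35},
  {"offset": [0, 1, 0], "rotation": [0, 0, 0], "fingers": 0.35},
  {"offset": [0, 1, 0], "rotation": [0, 0, 0], "fingers": 0.35},
  {"offset": [0, 1, 0], "rotation": [0, 0, 0], "fingers": 0.35},
  {"offset": [0, 1, 0], "rotation": [0, 0, 0], "fingers": 0.35},
  {"offset": [0, 1, 0], "rotation": [0, 0, 0], "fingers": 0.35},
  {"offset": [0, 1, 0], "rotation": [0, 0, 0], "fingers": 0.35},
  {"offset": [0, 1, 0], "rotation": [0, 0, 0], "fingers": 0.35},
  {"offset": [0, 1, 0], "rotation": [0, 0, 0], "fingers": 0.35},
])

```text
time: 26.38
eef_pos: [624.0, -4.7, 332.7]
eef_rot: [[0.961, 0.276, 0.001], [0.276, -0.961, 0.0], [0.001, 0.0, -1.0]]
wrist_force: [-0.1, 0.2, 0.2]
finger_gap: 32.2
finger_force: 0.0
```

Run:
```python
from h import *
import m1,time
from m1 import topstrip,ends,green
o=np.array([564.5,269.8]);xs=np.array([-.275,.961]);ys=np.array([-.961,-.275])
for k in range(2):
    a=snap('scene',f's8{k}.png');b=snap('top',f't8{k}.png')
    for n,c,roi in(('T',b,(225,110,320,210)),('S',a,(290,180,400,310))):
        th,p=topstrip(c,roi,'g'); e,_=ends(p); M,_=green(c,roi,'g')
        W=[onz(c,*q,250)[:2] for q in e]; print(n,M.sum(),[q.round(1).tolist() for q in e],[((w-o)@xs).round(1).tolist() for w in W],[((w-o)@ys).round(1).tolist() for w in W])
    for n,c,roi in(('T',b,(370,148,450,178)),('S',a,(205,145,255,227))):
        print('red',n,[q.round(1).tolist() for q in ends(topstrip(c,roi,'r')[1])[0]])
print(arm.read_state()['eef_pos'])
```

```text
T 533 [[253.10000610351562, 120.0], [270.70001220703125, 178.5]] [-79.5, -82.1] [-50.9, 99.6]
S 858 [[327.0, 275.0], [353.79998779296875, 221.39999389648438]] [-78.8, -76.9] [-49.7, 96.2]
red T [[430.79998779296875, 160.39999389648438], [443.29998779296875, 162.5]]
red S [[225.39999389648438, 164.8000030517578], [240.10000610351562, 182.0]]
T 534 [[253.10000610351562, 119.69999694824219], [270.70001220703125, 178.5]] [-79.5, -82.1] [-51.6, 99.6]
S 861 [[327.0, 275.0], [353.79998779296875, 221.39999389648438]] [-78.8, -76.9] [-49.7, 96.2]
red T [[429.6000061035156, 160.1999969482422], [443.29998779296875, 162.5]]
red S [[224.1999969482422, 163.89999389648438], [238.1999969482422, 179.89999389648438]]
[623.67063655  -3.87901634 332.20159611]
```

```bash
python3 -c "
from bench import arm
print(arm.close_job())"
```

```text
the job is handed in; nothing more can be done
None
```

The job is handed in: before that, both cameras showed the hook fully out, the green board hanging still and clear on it about 80 mm before the panel, and, where visible, the red board undisturbed; no verdict came back.

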